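# Make up two ultrasonic inspection kits

### The arm

A 6-joint arm with a two-finger parallel gripper is mounted at the origin on the work surface. World frame = base frame: x ahead of the robot, y to its left, z up, the work surface at z = 0. Lengths are in m, angles in rad, forces in N, time in s.
With the tool pointing down it reaches from about 0.375 to 0.9 m from the base axis. Payload 3.1 kg.
Tool frame: the origin (TCP) lies between the finger pads; the fingertips stand 8 mm ahead of it and the grasp point (between the pads) lies 11 mm behind it; z points along the fingers, y is the line along which they close (so a half turn about z gives the same grasp; the last joint's range is limited). The gripper opens to 87 mm and grips with 3 to 60 N. Pads are 19 mm wide; open, the fingers measure 117 mm over their backs; the gripper's body (75 mm by 190 mm) begins 51 mm behind the grasp point.
Start: joints at [-1.472, 0.527, 1.433, -0, 1.181, -0.178], TCP at [0.171, -0.601, 0.231] pointing down, gripper open.
Joint ranges: [-3.08, 3.08], [-0.75, 2.2], [0.22, 2.44], [-1.43, 4.57], [0, 2.65], [-2.85, 2.85]. Speed limits (rad/s): [2.79, 2.79, 3.14, 3.14, 3.14, 3.14].

### API

Orientations are given as a unit quaternion [x, y, z, w].
In Python, from rig import robot, vision, job gives the robot as it stands.
- The arm moves only by the shell command python3 -m handwheel 'ROWS' [OPENING] [FORCE]. ROWS is JSON, a list of rows, each a list of 4 numbers: the shift along the tool's x, y, z as a fraction of full scale, then the turn about the tool's z as a fraction of full scale. A call has 1 to 20 rows; each row is the pose to reach, as a shift and turn from the pose commanded when the call began, along the tool's axes at that moment, turning the shorter way round; what a row does not reach only later rows make up. Full scale, the value 1, is 300 mm for a shift and 2 pi rad for a turn. A row lasts 1/12 s, in which the tool goes at most 41.7 mm and 7.16 degrees, less where a joint would pass 70% of its speed; a pose out of reach is approached as far as the arm can. A call with a number of a shift or a turn outside -1 to 1 is refused whole. A call with a gripper value outside its range is refused whole. OPENING is the opening in per cent of the stroke, from 0 (shut) to 100 (fully open), set as the call begins (- or left out, the last holds). The fingers move at their own pace and stop on an object; FORCE is the grip in N (left out, the last holds). Time passes only in rows, so rows that repeat a pose let the fingers close. It gives the time, the measured TCP pose, the force, the opening and the grip force at its end, in the units of the state.
- robot.get_obs(): the state, without advancing time (a new reading comes with each control period).
- vision.camera(name): name is "scene" or "top" or "wrist"; returns a dict with "frame" (400x640x3 uint8, red, green, blue), "K" (3x3 intrinsics, pixels), "cam_to_world" (4x4, takes a point from camera to world coordinates); the wrist camera has in their place "hand_eye" (4x4, takes a point from camera to tool coordinates, whose origin is the TCP and whose axes are the flange's). Camera axes: x right, y down, z forward; pixel columns grow to the right and rows downward; lengths in m; the calibration is good to about 2 mm. The wrist camera is an equidistant fisheye: a pixel r from the principal point sees the ray r / f radians off the axis. A picture is of the moment at which its call begins: read the wrist's pose just before it. There is no depth.
- job.hand_in(): hands the job in; it is judged then, once.
Trained networks look in the newest picture that a camera, given by its name, has taken for a name from the list of things; names that differ only in an ending like _2 or _b are one class to them, and where a whole thing is asked for, a point or a joint stands for the part that bears it (a point fixed in the world has none). Each returns a list of dicts, best first, with "conf" (0 to 1); they miss things now and then, are a little off and sometimes report something else, mostly with a low value. They report only what shows in the picture. A call takes as long as a camera call.
- vision.look_for(camera, label): "point" ([row, column] in pixels, amid what is visible of it).
- vision.outline_of(camera, label): "mask" (400x640 bool, what is visible of it) and "point" ([row, column] in pixels, amid what is visible of it).
The state is a dict: "time": time; "q": joint angles; "joint_velocities": joint speeds; "joint_torque": joint torques, N m; "position": TCP position; "tool_rot": TCP orientation; "ft_force": force on the tool from outside, world axes, zero at the start; "moment": the same for the moment, N m; "grip_width": finger opening in m; "grip_force": force on a finger pad.
Only numpy, scipy, OpenCV 4.12 (cv2) and the standard library are available. Lean on these libraries where they do the work, as an engineer would, in place of code of your own. Each camera call takes 0.05 s, during which the arm holds its last target. There are 200 camera calls.

### The job

Make up the two inspection kits, everything standing upright on the tray floor, one piece to a compartment. Blue tray: the dark steel pipe section in the middle compartment and the red probe in either end compartment; yellow tray: the copper pipe section in the middle, the green probe in one end and the aluminium calibration block in the other. Set the pieces down without dropping them, and leave the white plastic pipe section, the orange bottle and the white mug where they are.

Things in the scene. Friction and masses are not known exactly. Their poses are not given: they have to be found in the camera images.
- steel_pipe_mid (a point): Dark grey steel pipe section standing upright: a tube open at both ends, 50 mm outside diameter, 38 mm inside, 70 mm tall. The point is its centre, on the axis, 35 mm above its foot; z is its axis. About 0.4 kg. Goes in the blue tray's middle compartment.
- red_probe_mid (a point): Red ultrasonic probe standing upright: a round stick 70 mm tall; its red case is 28 mm in diameter from 10 to 58 mm above the foot, the foot below is steel (27 mm), and a thin black and brass connector forms the top 12 mm. The point is on its axis, 35 mm above the foot; z is its axis. About 0.12 kg. Goes in an end compartment of the blue tray.
- copper_pipe_mid (a point): Copper-coloured pipe section standing upright: a tube open at both ends, 50 mm outside diameter, 38 mm inside, 70 mm tall. The point is its centre, on the axis, 35 mm above its foot; z is its axis. About 0.4 kg. Goes in the yellow tray's middle compartment.
- green_probe_mid (a point): Green ultrasonic probe standing upright: a round stick 70 mm tall; its green case is 28 mm in diameter from 10 to 58 mm above the foot, the foot below is steel (27 mm), and a thin black and brass connector forms the top 12 mm. The point is on its axis, 35 mm above the foot; z is its axis. About 0.12 kg. Goes in an end compartment of the yellow tray.
- cal_block_mid (a point): Bare aluminium calibration block standing on end, 30 mm (its x) by 44 mm (its y) by 70 mm tall, with small black side holes. The point is its centre, 35 mm above its foot; z is up. Its 30 mm width lies within about 30 degrees of the world x axis at the start. About 0.25 kg. Goes in the other end compartment of the yellow tray.
- pvc_pipe_mid (a point): White plastic pipe section standing upright: a tube open at both ends, 50 mm outside diameter, 38 mm inside, 70 mm tall. The point is its centre, on the axis, 35 mm above its foot; z is its axis. Stands among the stock (all six 70 mm pieces stand in one rough row from left to right, along world y, centres at least 80 mm apart, on a thin flat grey mat level with the table), but is not part of any kit: leave it alone.
- blue_tray: Blue plastic kit tray, fixed to the table, 82 mm (x) by 238 mm (y) and 12 mm high overall. Its floor is 4 mm above the table, its rim and its two dividers 12 mm (8 mm above the floor), walls about 4 mm. The dividers part it along its y axis into three square compartments of about 74 mm, with centres at y = -78, 0 and +78 mm (x = 0). The origin is the centre of the underside; z is up. 
- yellow_tray: Yellow plastic kit tray, fixed to the table, 82 mm (x) by 238 mm (y) and 12 mm high overall. Its floor is 4 mm above the table, its rim and its two dividers 12 mm (8 mm above the floor), walls about 4 mm. The dividers part it along its y axis into three square compartments of about 74 mm, with centres at y = -78, 0 and +78 mm (x = 0). The origin is the centre of the underside; z is up. 
- gel_bottle_mid (a point): Orange plastic bottle with a black cap, 56 mm in diameter, 130 mm tall, standing beside the work; leave it alone. The point is on its axis, half-way up.
- mug_mid (a point): White mug, 76 mm in diameter at the rim, 85 mm tall, with a handle, standing beside the work; leave it alone. The point is on its axis, half-way up.

How it is judged:
At the end, for the whole second after the job is handed in: Blue tray: steel pipe in the middle, red probe in an end. Yellow tray: copper pipe in the middle, green probe and block in opposite ends. Pipes within 16 mm of the compartment centre along each tray axis, others 28 mm; on the floor within 5 mm, upright within 0.1 rad, at rest (x of steel_pipe_mid in the frame of blue_tray between -0.016 and 0.016 m and z of steel_pipe_mid in the frame of blue_tray between 0.034 and 0.044 m and angle between each of steel_pipe_mid, red_probe_mid, copper_pipe_mid, green_probe_mid, cal_block_mid's own z axis and vertical below 0.1 rad and linear speed of each of steel_pipe, red_probe, copper_pipe, green_probe, cal_block below 0.02 m/s and y of steel_pipe_mid in the frame of blue_tray between -0.016 and 0.016 m and x of red_probe_mid in the frame of blue_tray between -0.028 and 0.028 m and z of red_probe_mid in the frame of blue_tray between 0.034 and 0.044 m and (y of red_probe_mid in the frame of blue_tray between 0.05 and 0.106 m or y of red_probe_mid in the frame of blue_tray between -0.106 and -0.05 m) and x of copper_pipe_mid in the frame of yellow_tray between -0.016 and 0.016 m and z of copper_pipe_mid in the frame of yellow_tray between 0.034 and 0.044 m and y of copper_pipe_mid in the frame of yellow_tray between -0.016 and 0.016 m and x of green_probe_mid in the frame of yellow_tray between -0.028 and 0.028 m and z of green_probe_mid in the frame of yellow_tray between 0.034 and 0.044 m and x of cal_block_mid in the frame of yellow_tray between -0.028 and 0.028 m and z of cal_block_mid in the frame of yellow_tray between 0.034 and 0.044 m and ((y of green_probe_mid in the frame of yellow_tray between 0.05 and 0.106 m and y of cal_block_mid in the frame of yellow_tray between -0.106 and -0.05 m) or (y of green_probe_mid in the frame of yellow_tray between -0.106 and -0.05 m and y of cal_block_mid in the frame of yellow_tray between 0.05 and 0.106 m))); the robot touches nothing.
It fails at once if the white plastic pipe section is shifted by more than 20 mm or tipped (distance of pvc_pipe_mid from where it was at the start of the episode above 0.02 m or angle between pvc_pipe_mid's own z axis and vertical above 0.3 rad).
It fails at once if the orange bottle is shifted by more than 20 mm or tipped (distance of gel_bottle_mid from where it was at the start of the episode above 0.02 m or angle between gel_bottle_mid's own z axis and vertical above 0.3 rad).
It fails at once if the white mug is shifted by more than 20 mm or tipped (distance of mug_mid from where it was at the start of the episode above 0.02 m or angle between mug_mid's own z axis and vertical above 0.3 rad).
It fails at once if a kit piece is dropped (it falls faster than 0.7 m/s with no finger on it, a fall of some 25 mm) ((linear speed of steel_pipe above 0.7 m/s and contact force between the fingers and steel_pipe below 0.05 N) or (linear speed of copper_pipe above 0.7 m/s and contact force between the fingers and copper_pipe below 0.05 N) or (linear speed of red_probe above 0.7 m/s and contact force between the fingers and red_probe below 0.05 N) or (linear speed of green_probe above 0.7 m/s and contact force between the fingers and green_probe below 0.05 N) or (linear speed of cal_block above 0.7 m/s and contact force between the fingers and cal_block below 0.05 N)).
It also fails if it takes over 122 s, if anything falls off the work surface, if the arm or the gripper's body presses on something with over 40 N, if the wrist force passes 120 N, or if a joint passes its speed limit or range.

## Working session

There is one attempt and no reset: what is moved stays moved. The work goes in short steps, Python scripts to look and compute and a shell command to move; the robot and the scene stay as the last step left them, time stands still between calls to the robot, and variables do not carry over. Pictures are saved under pics/ and viewed, at most 14 in all, crops included, and the job is handed in when it is done.

```bash
ls; mkdir -p pics; python3 - <<'E'
from rig import robot, vision, job
import cv2
o=robot.get_obs();print({k:o[k] for k in('time','q','position','tool_rot','grip_width')})
for c in('top','scene'):
    d=vision.camera(c);cv2.imwrite(f'pics/{c}0.png',d['frame'][:,:,::-1]);print(c,d['K'].tolist(),d['cam_to_world'].tolist())
E
```

```text
pics
{'time': 0.0, 'q': array([-1.47248743e+00,  5.28492924e-01,  1.43390976e+00,  4.53663752e-06,
        1.18139468e+00, -1.78506089e-01]), 'position': array([ 0.17076226, -0.60047   ,  0.22955281]), 'tool_rot': array([ 9.90436481e-01,  1.37965073e-01,  4.62867831e-05, -1.10138158e-03]), 'grip_width': 0.08683433937143649}
top [[477.794790560673, 0.0, 321.46168388602536], [0.0, 477.794790560673, 207.05995133258526], [0.0, 0.0, 1.0]] [[0.02609460588604678, -0.9903495086935208, 0.13611363698819498, 0.35854507287889115], [-0.9994463404042354, -0.0230345254546604, 0.02400881691503369, -0.022632333211428407], [-0.020641807000185346, -0.13666477698215015, -0.9904022690483832, 1.2365519342691447], [0.0, 0.0, 0.0, 1.0]]
scene [[368.05451395357926, 0.0, 319.2384571117211], [0.0, 368.05451395357926, 203.0040284288101], [0.0, 0.0, 1.0]] [[0.8665373897497985, 0.4107074142357399, -0.2836060155522064, 0.8179412301458673], [0.4989229195111581, -0.7284284550445613, 0.4695401008091387, -0.4388035852118925], [-0.013743091066727489, -0.5483715946082419, -0.8361218342291664, 0.8701559578429054], [0.0, 0.0, 0.0, 1.0]]
```

View pics/top0.png

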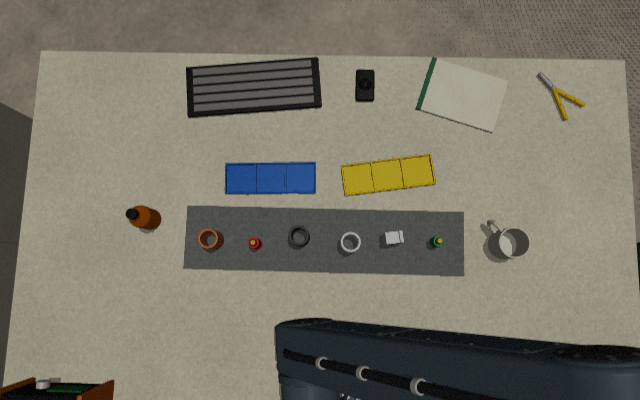

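View pics/scene0.png

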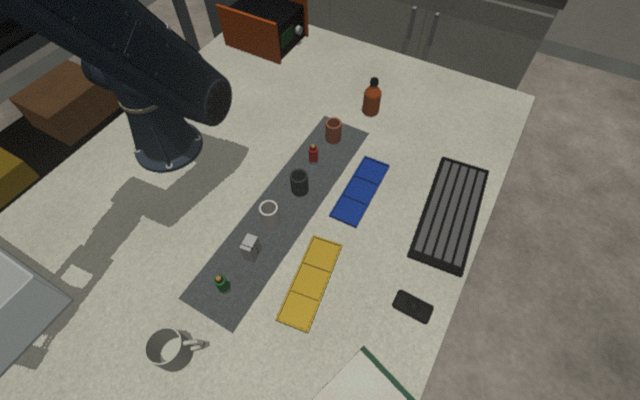

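The top view shows, from left to right, copper (209,239), red (254,243), steel (299,237), PVC (350,242), block (394,238) and green (437,242). The blue tray is at (270,178) and the yellow tray at (388,175). In the scene view everything is visible and unobstructed. Next I'll fit silhouettes in both cameras.

```bash
cat > h.py <<'E'
from rig import robot, vision, job
import numpy as np, cv2
from scipy.optimize import minimize
from scipy.spatial.transform import Rotation as R
def cyl(r,h): 
    a=np.linspace(0,2*np.pi,48,endpoint=False)
    return np.vstack([np.c_[r*np.cos(a),r*np.sin(a),0*a+z] for z in(0,h)])
def box(x,y,h): return np.array([[i*x/2,j*y/2,k*h] for i in(-1,1) for j in(-1,1) for k in(0,1)])
probe=np.vstack([cyl(.014,.058),cyl(.006,.07)])
SH=dict(steel_pipe_mid=cyl(.025,.07),copper_pipe_mid=cyl(.025,.07),pvc_pipe_mid=cyl(.025,.07),red_probe_mid=probe,green_probe_mid=probe,
 cal_block_mid=box(.03,.044,.07),blue_tray=box(.082,.238,.012),yellow_tray=box(.082,.238,.012),gel_bottle_mid=cyl(.028,.13),mug_mid=cyl(.038,.085))
S=4
def hullmask(P,p,d,roi):
    c,s=np.cos(p[2]),np.sin(p[2]); W=P@np.array([[c,s,0],[-s,c,0],[0,0,1]])+[p[0],p[1],p[3]]
    T=np.linalg.inv(d['cam_to_world']); C=W@T[:3,:3].T+T[:3,3]; u=C@d['K'].T; u=u[:,:2]/u[:,2:]
    m=np.zeros(((roi[3]-roi[1])*S,(roi[2]-roi[0])*S),np.uint8)
    q=cv2.convexHull((((u-[roi[0],roi[1]]+.5)*S-.5)*16).round().astype(np.int32))
    cv2.fillConvexPoly(m,q,1,shift=4); return m
def ground(px,d,z):
    r=d['cam_to_world'][:3,:3]@np.linalg.inv(d['K'])@[px[1],px[0],1]; t=d['cam_to_world'][:3,3]
    return (t+r*(z-t[2])/r[2])[:2]
def locate(name,cams=('top','scene'),pics=None,z0=0):
    pics=pics or {c:vision.camera(c) for c in cams}; D=[];g=None
    for c in cams:
        r=vision.outline_of(c,name)
        if not r: continue
        m=r[0]['mask'].astype(np.uint8)
        cs=cv2.findContours(m,0,2)[0]; h=cv2.convexHull(max(cs,key=cv2.contourArea))
        x,y,w,hh=cv2.boundingRect(h); roi=(x-12,y-12,x+w+12,y+hh+12)
        M=np.zeros_like(m); cv2.fillConvexPoly(M,h,1)
        M=cv2.copyMakeBorder(M,50,50,50,50,0)[roi[1]+50:roi[3]+50,roi[0]+50:roi[2]+50]
        M=cv2.resize(M,None,fx=S,fy=S,interpolation=0)
        D.append((pics[c],roi,M,r[0]['conf'],c))
        gg=ground(r[0]['point'],pics[c],SH[name][:,2].max()/2); g=gg if g is None else g
    def f(p,L):
        v=0
        for d,roi,M,_,_ in L:
            m=hullmask(SH[name],[p[0],p[1],p[2]*10,z0],d,roi); v-=(m&M).sum()/max(1,(m|M).sum())
        return v/len(L)
    def fit(L):
        best=None
        for y in ([-.04,0,.04] if ('block' in name or 'tray' in name) else [0]):
            r=minimize(f,[*g,y],args=(L,),method='Nelder-Mead',options=dict(initial_simplex=[[*g,y],[g[0]+.01,g[1],y],[g[0],g[1]+.01,y],[g[0],g[1],y+.015]],xatol=1e-5,fatol=1e-5,maxiter=300))
            if best is None or r.fun<best.fun: best=r
        return best.x*[1,1,10],-best.fun
    out=[fit(D)]+([fit([L]) for L in D] if len(D)>1 else [])
    print(name,*[(np.round(a,4).tolist(),round(b,2)) for a,b in out],[(L[4],round(float(L[3]),2)) for L in D]); return out[0][0]
E
python3 - <<'E'
from h import *
pics={c:vision.camera(c) for c in('top','scene')}
for n in SH: locate(n,pics=pics)
E
```

```text
steel_pipe_mid ([0.4493, 0.0608, 0.1762], np.float64(0.88)) ([0.448, 0.0599, 0.1875], np.float64(0.91)) ([0.4505, 0.0616, 0.3185], np.float64(0.86)) [('top', 0.46), ('scene', 0.9)]
copper_pipe_mid ([0.4366, 0.2838, 0.2353], np.float64(0.85)) ([0.4346, 0.2822, 0.023], np.float64(0.93)) ([0.4416, 0.2825, 0.188], np.float64(0.87)) [('top', 0.6), ('scene', 0.82)]
pvc_pipe_mid ([0.4366, -0.0658, 0.224], np.float64(0.89)) ([0.4354, -0.0663, 0.2349], np.float64(0.92)) ([0.4404, -0.0681, 0.236], np.float64(0.89)) [('top', 0.75), ('scene', 0.71)]
red_probe_mid ([0.4326, 0.172, -0.1326], np.float64(0.92)) [('scene', 0.63)]
green_probe_mid ([0.4439, -0.2828, 0.0626], np.float64(0.87)) ([0.4432, -0.2831, -0.1369], np.float64(0.9)) ([0.4465, -0.2828, 0.0452], np.float64(0.92)) [('top', 0.73), ('scene', 0.53)]
cal_block_mid ([0.4505, -0.1724, 0.1288], np.float64(0.9)) ([0.4499, -0.1731, 0.1472], np.float64(0.91)) ([0.4512, -0.1713, 0.1024], np.float64(0.92)) [('top', 0.67), ('scene', 0.77)]
blue_tray ([0.6009, 0.1439, 0.0461], np.float64(0.97)) [('top', 0.64)]
yellow_tray ([0.6169, -0.163, 0.1544], np.float64(0.48)) ([0.6169, -0.163, 0.1544], np.float64(0.95)) ([0.6185, -0.1764, -0.4], np.float64(-0.0)) [('top', 0.81), ('scene', 0.72)]
gel_bottle_mid ([0.4854, 0.4541, -0.2495], np.float64(0.75)) ([0.4803, 0.439, 0.0694], np.float64(0.76)) ([0.4915, 0.4455, -0.0727], np.float64(0.79)) [('top', 0.89), ('scene', 0.73)]
mug_mid ([0.4455, -0.4565, 0.0717], np.float64(0.84)) ([0.4426, -0.4577, 0.1367], np.float64(0.83)) ([0.4465, -0.4565, 0.0661], np.float64(0.87)) [('top', 0.78), ('scene', 0.79)]
```

```bash
cat >> h.py <<'E'
def plan(x,y,z,phi=np.pi/2):
    "row to bring the TCP to x,y,z with tool x at angle phi (pi/2: tool y = world x)"
    o=robot.get_obs(); r=R.from_quat(o['tool_rot']); X=r.as_matrix()[:,0]; p0=np.arctan2(X[1],X[0])
    d=(np.array([x,y,z])-o['position'])@r.as_matrix()/.3
    print('row',np.round(d,3),'turn',round(-(phi-p0)/(2*np.pi),4),'rows>=',round(np.linalg.norm(d)*.3/.0417,1),'t',o['time'])
E
python3 -c "
from h import *
plan(.30,-.45,.23);plan(.445,-.283,.13)"
```

```text
row [ 0.552 -0.367  0.002] turn -0.2059 rows>= 4.8 t 1.2
row [ 1.169 -0.77   0.335] turn -0.2059 rows>= 10.4 t 1.2
```

```bash
python3 -m handwheel '[[0.05,-0.03,0,-0.017],[0.1,-0.07,0,-0.034],[0.15,-0.1,0,-0.05],[0.2,-0.13,0,-0.07],[0.25,-0.17,0,-0.085],[0.3,-0.2,0,-0.1],[0.35,-0.23,0,-0.12],[0.4,-0.27,0,-0.14],[0.45,-0.3,0,-0.155],[0.5,-0.33,0,-0.17],[0.53,-0.35,0,-0.19],[0.552,-0.367,0,-0.206],[0.552,-0.367,0,-0.206],[0.552,-0.367,0,-0.206]]' 100 30; python3 -c "
from h import *
plan(.445,-.283,.15)"
```

```text
time: 2.37
position: [0.3002, -0.45, 0.2307]
tool_rot: [0.708, 0.707, -0.0, 0.0]
ft_force: [-0.5, -0.2, -0.1]
grip_width: 0.087
grip_force: 0.0
row [0.557 0.482 0.269] turn -0.0002 rows>= 5.6 t 2.3667
```

```bash
python3 -m handwheel '[[0.06,0.05,0.03,0],[0.14,0.12,0.07,0],[0.23,0.2,0.11,0],[0.32,0.28,0.16,0],[0.41,0.36,0.2,0],[0.49,0.43,0.24,0],[0.54,0.47,0.26,0],[0.557,0.482,0.27,0],[0.557,0.482,0.27,0],[0.557,0.482,0.34,0],[0.557,0.482,0.41,0],[0.557,0.482,0.48,0],[0.557,0.482,0.55,0],[0.557,0.482,0.61,0],[0.557,0.482,0.65,0],[0.557,0.482,0.68,0],[0.557,0.482,0.68,0]]'; python3 - <<'E'
from h import *
d=vision.camera('wrist');cv2.imwrite('pics/w1.png',d['frame'][:,:,::-1])
plan(.445,-.283,.027)
E
```

```text
time: 3.78
position: [0.4435, -0.2842, 0.0254]
tool_rot: [0.708, 0.706, -0.0, -0.001]
ft_force: [0.4, 0.4, 0.2]
grip_width: 0.0871
grip_force: 0.0
row [ 0.004  0.003 -0.002] turn -0.0003 rows>= 0.0 t 3.8333
```

View pics/w1.png

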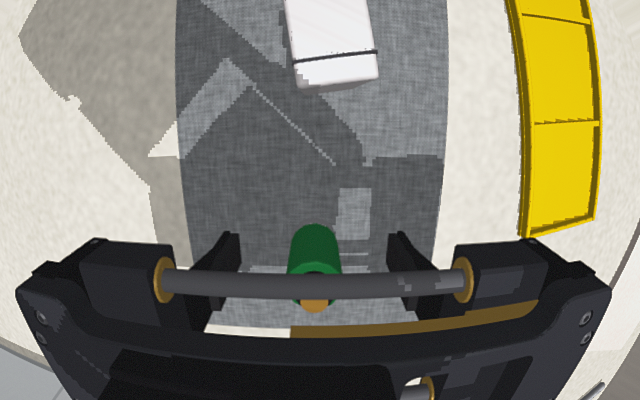

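The wrist view shows the green probe (313,265) standing between the two fingers, so I'll close on it.

```bash
python3 -m handwheel '[[0,0,0,0],[0,0,0,0],[0,0,0,0],[0,0,0,0],[0,0,0,0],[0,0,0,0],[0,0,0,0],[0,0,0,0],[0,0,0,0],[0,0,0,0],[0,0,0,0],[0,0,0,0]]' 0 25; python3 -m handwheel '[[0,0,-0.03,0],[0,0,-0.08,0],[0,0,-0.15,0],[0,0,-0.22,0],[0,0,-0.28,0],[0,0,-0.31,0],[0,0,-0.32,0],[0,0,-0.32,0]]'; python3 -c "
from h import *
plan(.629,-.240,.12)"
```

```text
time: 4.83
position: [0.4445, -0.2828, 0.0265]
tool_rot: [0.707, 0.707, -0.0, -0.0]
ft_force: [-0.2, -0.0, 0.9]
grip_width: 0.0273
grip_force: 25.0
time: 5.5
position: [0.4448, -0.283, 0.1232]
tool_rot: [0.707, 0.707, 0.0, 0.001]
ft_force: [-1.2, 0.4, -2.1]
grip_width: 0.0275
grip_force: 25.0
row [0.143 0.614 0.011] turn 0.0001 rows>= 4.5 t 5.5
```

```bash
python3 -m handwheel '[[0.01,0.04,0,0],[0.03,0.12,0,0],[0.05,0.22,0,0],[0.075,0.32,0,0],[0.1,0.42,0,0],[0.12,0.51,0,0],[0.135,0.58,0,0],[0.143,0.614,0,0],[0.143,0.614,0,0],[0.143,0.614,0.05,0],[0.143,0.614,0.11,0],[0.143,0.614,0.17,0],[0.143,0.614,0.22,0],[0.143,0.614,0.25,0],[0.143,0.614,0.27,0],[0.143,0.614,0.285,0],[0.143,0.614,0.295,0],[0.143,0.614,0.302,0],[0.143,0.614,0.305,0],[0.143,0.614,0.305,0]]';python3 -c "
from h import *
plan(.629,-.240,.0308)"
```

```text
time: 7.17
position: [0.629, -0.2401, 0.0315]
tool_rot: [0.707, 0.707, 0.0, 0.0]
ft_force: [0.7, 1.0, -1.5]
grip_width: 0.0271
grip_force: 25.0
row [ 0.    -0.     0.002] turn 0.0001 rows>= 0.0 t 7.1667
```

```bash
python3 -m handwheel '[[0,0,0.002,0],[0,0,0.004,0],[0,0,0.004,0]]'; python3 -m handwheel '[[0,0,0,0],[0,0,0,0],[0,0,0,0],[0,0,0,0],[0,0,0,0],[0,0,0,0],[0,0,-0.03,0],[0,0,-0.08,0],[0,0,-0.15,0],[0,0,-0.22,0],[0,0,-0.28,0],[0,0,-0.31,0],[0,0,-0.32,0],[0,0,-0.32,0]]' 100; python3 - <<'E'
from h import *
plan(.4505,-.1724,.126,np.pi/2+.129)
plan(.4505,-.1724,.027,np.pi/2+.129)
d=vision.camera('wrist');cv2.imwrite('pics/w2.png',d['frame'][:,:,::-1])
E
```

```text
time: 7.42
position: [0.6292, -0.2401, 0.0306]
tool_rot: [0.707, 0.707, 0.0, 0.001]
ft_force: [-0.2, 0.4, 0.9]
grip_width: 0.0273
grip_force: 25.0
time: 8.58
position: [0.6291, -0.2401, 0.1268]
tool_rot: [0.707, 0.707, 0.0, 0.001]
ft_force: [-0.0, -0.2, -0.5]
grip_width: 0.0869
grip_force: 0.0
row [ 0.226 -0.595  0.002] turn -0.0205 rows>= 4.6 t 8.5833
row [ 0.226 -0.596  0.332] turn -0.0205 rows>= 5.2 t 8.5833
```

View pics/w2.png

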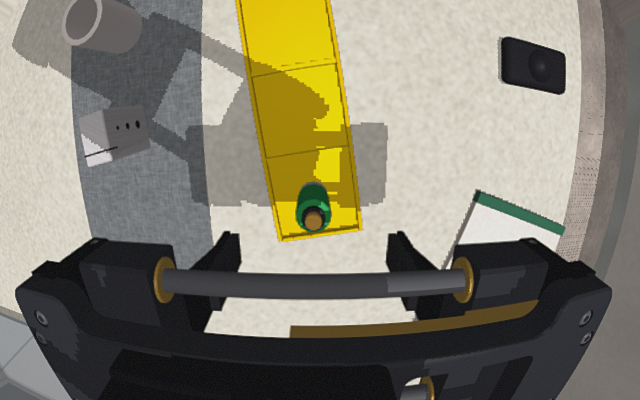

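The green probe stands in the yellow tray's near end compartment (313,205). Next is the block.

```bash
python3 -m handwheel '[[0.02,-0.04,0,-0.005],[0.05,-0.12,0,-0.01],[0.08,-0.22,0,-0.015],[0.12,-0.32,0,-0.02],[0.16,-0.42,0,-0.0205],[0.19,-0.5,0,-0.0205],[0.215,-0.57,0,-0.0205],[0.226,-0.595,0,-0.0205],[0.226,-0.595,0,-0.0205],[0.226,-0.595,0.05,-0.0205],[0.226,-0.595,0.12,-0.0205],[0.226,-0.595,0.19,-0.0205],[0.226,-0.595,0.25,-0.0205],[0.226,-0.595,0.3,-0.0205],[0.226,-0.595,0.32,-0.0205],[0.226,-0.595,0.33,-0.0205],[0.226,-0.595,0.33,-0.0205]]'; python3 - <<'E'
from h import *
plan(.4505,-.1724,.027,np.pi/2+.129)
d=vision.camera('wrist');cv2.imwrite('pics/w3.png',d['frame'][:,:,::-1])
E
```

```text
time: 10.05
position: [0.4511, -0.1726, 0.0262]
tool_rot: [0.66, 0.751, 0.0, 0.0]
ft_force: [-0.4, 0.1, 0.0]
grip_width: 0.0872
grip_force: 0.0
row [ 0.001 -0.002 -0.003] turn 0.0 rows>= 0.0 t 10.05
```

View pics/w3.png

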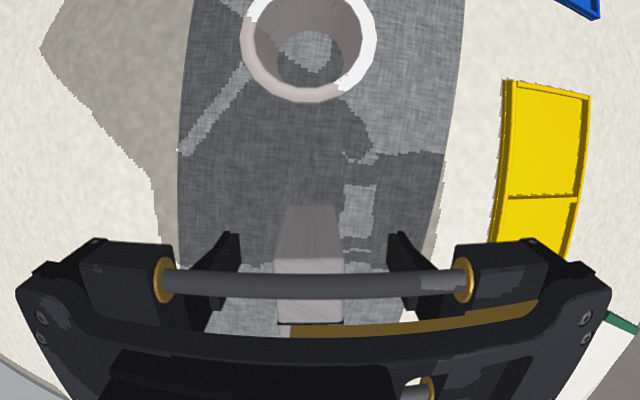

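The block is squarely between the fingers, its top face at about (310,290).

```bash
python3 -m handwheel '[[0,0,0,0],[0,0,0,0],[0,0,0,0],[0,0,0,0],[0,0,0,0],[0,0,0,0],[0,0,0,0],[0,0,0,0],[0,0,0,0],[0,0,0,0],[0,0,0,0],[0,0,0,0]]' 0 35; python3 -m handwheel '[[0,0,-0.03,0],[0,0,-0.08,0],[0,0,-0.15,0],[0,0,-0.22,0],[0,0,-0.28,0],[0,0,-0.31,0],[0,0,-0.32,0],[0,0,-0.32,0]]'; python3 -c "
from h import *
plan(.605,-.086,.0315,np.pi/2+.154)"
```

```text
time: 11.1
position: [0.4499, -0.172, 0.0268]
tool_rot: [0.66, 0.751, -0.0, -0.0]
ft_force: [-0.2, 0.7, 1.1]
grip_width: 0.0298
grip_force: 35.0
time: 11.77
position: [0.4505, -0.1723, 0.1234]
tool_rot: [0.66, 0.751, 0.0, 0.001]
ft_force: [-0.5, -0.1, -3.2]
grip_width: 0.0298
grip_force: 35.0
row [0.219 0.548 0.307] turn -0.0039 rows>= 4.8 t 11.7667
```

```bash
python3 -m handwheel '[[0.02,0.04,0,0],[0.05,0.12,0,0],[0.08,0.21,0,0],[0.12,0.3,0,-0.004],[0.16,0.39,0,-0.004],[0.19,0.47,0,-0.004],[0.21,0.53,0,-0.004],[0.219,0.548,0,-0.004],[0.219,0.548,0,-0.004],[0.219,0.548,0.05,-0.004],[0.219,0.548,0.11,-0.004],[0.219,0.548,0.17,-0.004],[0.219,0.548,0.22,-0.004],[0.219,0.548,0.25,-0.004],[0.219,0.548,0.27,-0.004],[0.219,0.548,0.285,-0.004],[0.219,0.548,0.295,-0.004],[0.219,0.548,0.302,-0.004],[0.219,0.548,0.308,-0.004],[0.219,0.548,0.308,-0.004]]'; python3 -c "
from h import *
plan(.605,-.086,.0305,np.pi/2+.154)"
```

```text
time: 13.43
position: [0.6053, -0.086, 0.031]
tool_rot: [0.65, 0.76, 0.0, 0.001]
ft_force: [0.6, 0.2, -2.1]
grip_width: 0.0299
grip_force: 35.0
row [ 0.    -0.001  0.002] turn 0.0001 rows>= 0.0 t 13.4333
```

```bash
python3 -m handwheel '[[0,0,0.001,0],[0,0,0.003,0],[0,0,0.003,0]]'; python3 -m handwheel '[[0,0,0,0],[0,0,0,0],[0,0,0,0],[0,0,0,0],[0,0,0,0],[0,0,0,0],[0,0,-0.03,0],[0,0,-0.08,0],[0,0,-0.15,0],[0,0,-0.22,0],[0,0,-0.28,0],[0,0,-0.31,0],[0,0,-0.32,0],[0,0,-0.32,0]]' 100; python3 - <<'E'
from h import *
plan(.4366,.2838,.127)
d=vision.camera('wrist');cv2.imwrite('pics/w4.png',d['frame'][:,:,::-1])
E
```

```text
time: 13.68
position: [0.6053, -0.086, 0.0308]
tool_rot: [0.65, 0.76, 0.0, 0.001]
ft_force: [-1.4, -1.7, 4.2]
grip_width: 0.0299
grip_force: 35.0
time: 14.85
position: [0.6052, -0.086, 0.1264]
tool_rot: [0.651, 0.759, 0.0, 0.001]
ft_force: [-0.3, -0.6, -0.9]
grip_width: 0.0866
grip_force: 0.0
row [ 1.304 -0.366 -0.003] turn 0.0246 rows>= 9.7 t 14.85
```

View pics/w4.png

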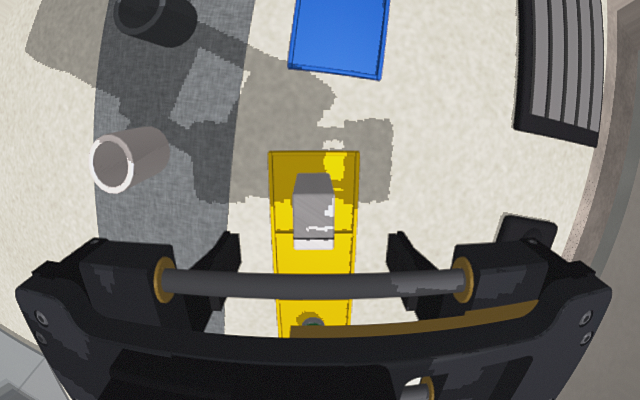

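The block stands in the yellow tray's far end compartment (313,210). Next is the copper pipe, in two moves.

```bash
python3 -m handwheel '[[0.04,-0.01,0,0.004],[0.12,-0.03,0,0.01],[0.22,-0.06,0,0.015],[0.32,-0.09,0,0.02],[0.42,-0.12,0,0.0246],[0.52,-0.15,0,0.0246],[0.62,-0.17,0,0.0246],[0.72,-0.2,0,0.0246],[0.82,-0.23,0,0.0246],[0.89,-0.25,0,0.0246],[0.93,-0.26,0,0.0246],[0.95,-0.265,0,0.0246],[0.95,-0.265,0,0.0246]]';  python3 -c "
from h import *
plan(.4366,.2832,.127);plan(.4366,.2832,.0265)"
```

```text
time: 15.98
position: [0.4819, 0.1842, 0.1249]
tool_rot: [0.707, 0.708, -0.001, -0.0]
ft_force: [-0.0, -0.8, 0.6]
grip_width: 0.0872
grip_force: 0.0
row [ 0.33  -0.151 -0.007] turn 0.0002 rows>= 2.6 t 15.9833
row [ 0.33  -0.15   0.328] turn 0.0002 rows>= 3.5 t 15.9833
```

```bash
python3 -m handwheel '[[0.03,-0.015,0,0],[0.1,-0.045,0,0],[0.18,-0.08,0,0],[0.25,-0.115,0,0],[0.31,-0.14,0,0],[0.33,-0.151,0,0],[0.33,-0.151,0,0],[0.33,-0.151,0,0],[0.33,-0.151,0.05,0],[0.33,-0.151,0.12,0],[0.33,-0.151,0.19,0],[0.33,-0.151,0.25,0],[0.33,-0.151,0.3,0],[0.33,-0.151,0.32,0],[0.33,-0.151,0.33,0],[0.33,-0.151,0.33,0]]'; python3 - <<'E'
from h import *
plan(.4366,.2832,.0265)
d=vision.camera('wrist');cv2.imwrite('pics/w5.png',d['frame'][:,:,::-1])
E
```

```text
time: 17.32
position: [0.4377, 0.2818, 0.0262]
tool_rot: [0.708, 0.707, -0.0, -0.0]
ft_force: [-0.5, 0.2, 0.2]
grip_width: 0.087
grip_force: 0.0
row [ 0.005 -0.004 -0.001] turn -0.0003 rows>= 0.0 t 17.3167
```

View pics/w5.png

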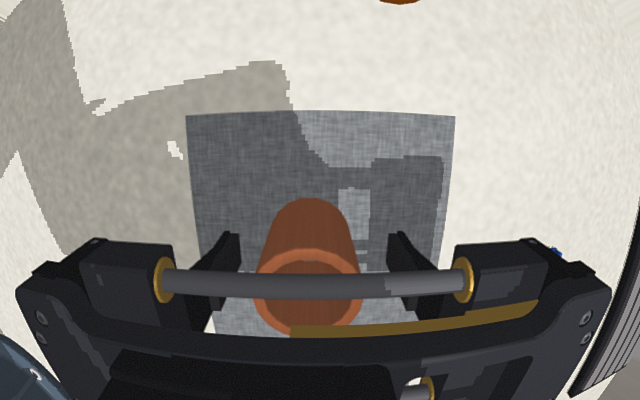

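The copper pipe is centred between the fingers (309,275), so I'll grip and lift it.

```bash
python3 -m handwheel '[[0,0,0,0],[0,0,0,0],[0,0,0,0],[0,0,0,0],[0,0,0,0],[0,0,0,0],[0,0,0,0],[0,0,0,0],[0,0,0,0],[0,0,0,0],[0,0,0,0]]' 0 40; python3 -m handwheel '[[0,0,-0.03,0],[0,0,-0.08,0],[0,0,-0.15,0],[0,0,-0.22,0],[0,0,-0.28,0],[0,0,-0.32,0],[0,0,-0.335,0],[0,0,-0.34,0],[0,0,-0.34,0]]'; python3 -c "
from h import *
plan(.617,-.163,.13)"
```

```text
time: 18.28
position: [0.436, 0.2824, 0.0266]
tool_rot: [0.707, 0.707, -0.001, -0.001]
ft_force: [-3.2, 0.2, 5.3]
grip_width: 0.0483
grip_force: 40.0
time: 19.03
position: [0.4374, 0.2825, 0.1285]
tool_rot: [0.707, 0.707, 0.0, 0.0]
ft_force: [-0.4, -0.6, -3.5]
grip_width: 0.0485
grip_force: 40.0
row [-1.485  0.599 -0.005] turn -0.0 rows>= 11.5 t 19.0333
```

```bash
python3 -m handwheel '[[-0.03,0.01,0,0],[-0.09,0.04,0,0],[-0.17,0.07,0,0],[-0.26,0.1,0,0],[-0.35,0.14,0,0],[-0.44,0.18,0,0],[-0.53,0.21,0,0],[-0.62,0.25,0,0],[-0.71,0.29,0,0],[-0.79,0.32,0,0],[-0.85,0.34,0,0],[-0.89,0.355,0,0],[-0.9,0.36,0,0],[-0.9,0.36,0,0]]';  python3 -c "
from h import *
plan(.617,-.163,.0315)"
```

```text
time: 20.2
position: [0.5449, 0.0117, 0.1278]
tool_rot: [0.708, 0.706, -0.0, -0.001]
ft_force: [0.3, 0.4, -2.1]
grip_width: 0.0487
grip_force: 40.0
row [-0.582  0.242  0.32 ] turn -0.0003 rows>= 5.1 t 20.2
```

```bash
python3 -m handwheel '[[-0.03,0.01,0,0],[-0.1,0.04,0,0],[-0.19,0.08,0,0],[-0.28,0.12,0,0],[-0.37,0.16,0,0],[-0.46,0.19,0,0],[-0.53,0.22,0,0],[-0.57,0.235,0,0],[-0.582,0.24,0,0],[-0.582,0.24,0,0],[-0.582,0.24,0.06,0],[-0.582,0.24,0.12,0],[-0.582,0.24,0.18,0],[-0.582,0.24,0.23,0],[-0.582,0.24,0.26,0],[-0.582,0.24,0.28,0],[-0.582,0.24,0.295,0],[-0.582,0.24,0.305,0],[-0.582,0.24,0.315,0],[-0.582,0.24,0.315,0]]'; python3 -c "
from h import *
plan(.617,-.163,.0305)"
```

```text
time: 21.87
position: [0.6171, -0.162, 0.0341]
tool_rot: [0.707, 0.707, 0.0, 0.0]
ft_force: [-1.2, -0.4, -3.4]
grip_width: 0.0487
grip_force: 40.0
row [-0.003 -0.     0.012] turn -0.0 rows>= 0.1 t 21.8667
```

```bash
python3 -m handwheel '[[0,0,0.003,0],[0,0,0.006,0],[0,0,0.009,0],[0,0,0.012,0],[0,0,0.012,0]]'; python3 -m handwheel '[[0,0,0,0],[0,0,0,0],[0,0,0,0],[0,0,0,0],[0,0,0,0],[0,0,0,0],[0,0,-0.03,0],[0,0,-0.08,0],[0,0,-0.15,0],[0,0,-0.22,0],[0,0,-0.28,0],[0,0,-0.31,0],[0,0,-0.32,0],[0,0,-0.32,0]]' 100; python3 -c "
from h import *
plan(.4490,.0604,.0265)
for n in ['copper_pipe_mid','green_probe_mid','cal_block_mid','yellow_tray']: 
  try: locate(n,z0=0 if 'tray' in n else .004)
  except Exception as e: print(n,e)
"
```

```text
time: 22.28
position: [0.6172, -0.1622, 0.0307]
tool_rot: [0.707, 0.707, 0.0, 0.0]
ft_force: [0.1, 0.2, -3.0]
grip_width: 0.0487
grip_force: 40.0
time: 23.45
position: [0.6174, -0.1622, 0.1274]
tool_rot: [0.707, 0.707, 0.0, 0.001]
ft_force: [0.9, 0.2, 0.2]
grip_width: 0.0871
grip_force: 0.0
row [ 0.742 -0.562  0.335] turn -0.0 rows>= 7.1 t 23.45
copper_pipe_mid ([0.44, -0.4745, 0.5233], np.float64(0.21)) ([0.44, -0.4745, 0.5233], np.float64(0.41)) ([0.4482, -0.456, 0.0], np.float64(-0.0)) [('top', 0.56), ('scene', 0.94)]
green_probe_mid ([0.6321, -0.2412, 0.1632], np.float64(0.83)) [('scene', 0.75)]
cal_block_mid ([0.6105, -0.0858, 0.3679], np.float64(0.46)) [('scene', 0.59)]
yellow_tray ([0.6203, -0.1623, 0.166], np.float64(0.51)) ([0.7062, -0.102, 0.8302], np.float64(0.23)) ([0.6212, -0.164, 0.1558], np.float64(0.78)) [('top', 0.8), ('scene', 0.6)]
```

```bash
python3 -m handwheel '[[0.03,-0.02,0,0],[0.1,-0.075,0,0],[0.18,-0.135,0,0],[0.26,-0.195,0,0],[0.34,-0.255,0,0],[0.42,-0.315,0,0],[0.5,-0.38,0,0],[0.58,-0.44,0,0],[0.65,-0.49,0,0],[0.7,-0.53,0,0],[0.735,-0.555,0,0],[0.742,-0.562,0,0],[0.742,-0.562,0,0],[0.742,-0.562,0.05,0],[0.742,-0.562,0.12,0],[0.742,-0.562,0.19,0],[0.742,-0.562,0.25,0],[0.742,-0.562,0.3,0],[0.742,-0.562,0.33,0],[0.742,-0.562,0.335,0]]'; python3 - <<'E'
from h import *
plan(.4490,.0604,.0265)
d=vision.camera('wrist');cv2.imwrite('pics/w6.png',d['frame'][:,:,::-1])
E
```

```text
time: 25.92
position: [0.449, 0.0598, 0.0244]
tool_rot: [0.708, 0.707, -0.0, -0.001]
ft_force: [0.0, 0.7, 0.8]
grip_width: 0.0873
grip_force: 0.0
row [ 0.002 -0.    -0.007] turn -0.0002 rows>= 0.1 t 25.9167
```

View pics/w6.png

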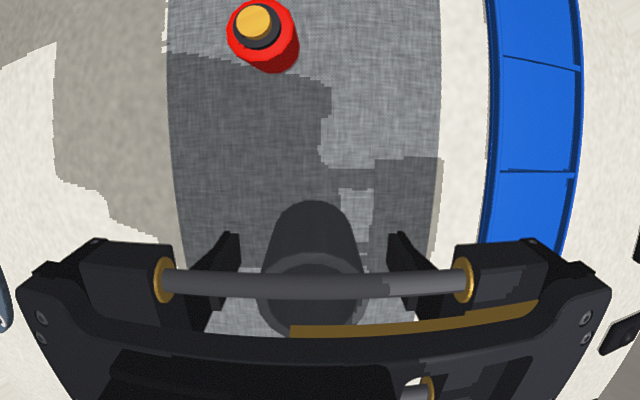

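The steel pipe is centred between the fingers (313,280), and the red probe is ahead at (262,35).

```bash
python3 -m handwheel '[[0,0,0,0],[0,0,0,0],[0,0,0,0],[0,0,0,0],[0,0,0,0],[0,0,0,0],[0,0,0,0],[0,0,0,0],[0,0,0,0],[0,0,0,0],[0,0,0,0]]' 0 40; python3 -m handwheel '[[0,0,-0.03,0],[0,0,-0.08,0],[0,0,-0.15,0],[0,0,-0.22,0],[0,0,-0.28,0],[0,0,-0.32,0],[0,0,-0.335,0],[0,0,-0.34,0],[0,0,-0.34,0],[0,0,-0.34,0]]'; python3 -c "
from h import *
plan(.601,.144,.0325)"
```

```text
time: 26.88
position: [0.4486, 0.0606, 0.0262]
tool_rot: [0.707, 0.707, 0.0, 0.0]
ft_force: [-0.9, 0.2, 5.2]
grip_width: 0.0496
grip_force: 40.0
time: 27.72
position: [0.4478, 0.0606, 0.1273]
tool_rot: [0.707, 0.707, -0.001, -0.001]
ft_force: [0.1, -0.4, -3.9]
grip_width: 0.0493
grip_force: 40.0
row [0.278 0.511 0.315] turn -0.0001 rows>= 4.8 t 27.7167
```

```bash
python3 -m handwheel '[[0.02,0.04,0,0],[0.06,0.11,0,0],[0.1,0.19,0,0],[0.15,0.27,0,0],[0.19,0.35,0,0],[0.23,0.43,0,0],[0.26,0.485,0,0],[0.278,0.511,0,0],[0.278,0.511,0,0],[0.278,0.511,0.06,0],[0.278,0.511,0.12,0],[0.278,0.511,0.18,0],[0.278,0.511,0.23,0],[0.278,0.511,0.26,0],[0.278,0.511,0.28,0],[0.278,0.511,0.295,0],[0.278,0.511,0.305,0],[0.278,0.511,0.312,0],[0.278,0.511,0.315,0],[0.278,0.511,0.315,0]]'; python3 -c "
from h import *
plan(.601,.144,.0303)"
```

```text
time: 29.38
position: [0.6021, 0.144, 0.0338]
tool_rot: [0.707, 0.707, 0.0, 0.0]
ft_force: [1.1, 0.3, -3.3]
grip_width: 0.0494
grip_force: 40.0
row [ 0.    -0.004  0.012] turn -0.0 rows>= 0.1 t 29.3833
```

```bash
python3 -m handwheel '[[0,-0.003,0.003,0],[0,-0.003,0.006,0],[0,-0.003,0.009,0],[0,-0.003,0.012,0],[0,-0.003,0.012,0]]'; python3 -m handwheel '[[0,0,0,0],[0,0,0,0],[0,0,0,0],[0,0,0,0],[0,0,0,0],[0,0,0,0],[0,0,-0.03,0],[0,0,-0.08,0],[0,0,-0.15,0],[0,0,-0.22,0],[0,0,-0.28,0],[0,0,-0.31,0],[0,0,-0.32,0],[0,0,-0.32,0]]' 100; python3 -c "
from h import *
plan(.4335,.172,.0265)
locate('red_probe_mid')
"
```

```text
time: 29.8
position: [0.6011, 0.144, 0.0303]
tool_rot: [0.707, 0.707, 0.0, 0.0]
ft_force: [-1.1, -0.7, -0.7]
grip_width: 0.0493
grip_force: 40.0
time: 30.97
position: [0.6013, 0.144, 0.1268]
tool_rot: [0.707, 0.707, 0.001, 0.001]
ft_force: [0.1, -0.5, 0.2]
grip_width: 0.0874
grip_force: 0.0
row [ 0.093 -0.56   0.333] turn -0.0 rows>= 4.7 t 30.9667Traceback (most recent call last):
  File "<string>", line 4, in <module>
    locate('red_probe_mid')
    ~~~~~~^^^^^^^^^^^^^^^^^
  File "h.py", line 46, in locate
    out=[fit(D)]+([fit([L]) for L in D] if len(D)>1 else [])
         ~~~^^^
  File "h.py", line 43, in fit
    r=minimize(f,[*g,y],args=(L,),method='Nelder-Mead',options=dict(initial_simplex=[[*g,y],[g[0]+.01,g[1],y],[g[0],g[1]+.01,y],[g[0],g[1],y+.015]],xatol=1e-5,fatol=1e-5,maxiter=300))
                 ^^^^^^
TypeError: Value after * must be an iterable, not NoneType
```

```bash
python3 -m handwheel '[[0.01,-0.04,0,0],[0.02,-0.12,0,0],[0.03,-0.21,0,0],[0.05,-0.3,0,0],[0.065,-0.39,0,0],[0.08,-0.47,0,0],[0.09,-0.535,0,0],[0.093,-0.56,0,0],[0.093,-0.56,0,0],[0.093,-0.56,0.05,0],[0.093,-0.56,0.12,0],[0.093,-0.56,0.19,0],[0.093,-0.56,0.25,0],[0.093,-0.56,0.3,0],[0.093,-0.56,0.325,0],[0.093,-0.56,0.333,0],[0.093,-0.56,0.333,0]]'; python3 - <<'E'
from h import *
plan(.4335,.172,.0265)
d=vision.camera('wrist');cv2.imwrite('pics/w7.png',d['frame'][:,:,::-1])
E
```

```text
time: 32.58
position: [0.4339, 0.1717, 0.0253]
tool_rot: [0.707, 0.707, -0.0, -0.0]
ft_force: [-0.1, 0.5, 0.8]
grip_width: 0.0865
grip_force: 0.0
row [ 0.001 -0.001 -0.004] turn -0.0001 rows>= 0.0 t 32.5833
```

View pics/w7.png

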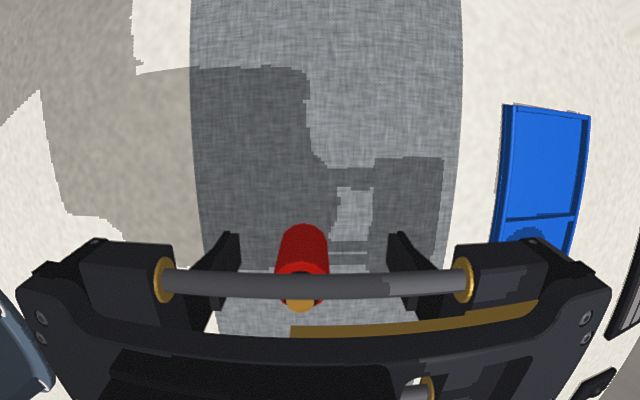

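The red probe (301,265) is upright and about 6 mm left of centre. I'll shift by that much, then close.

```bash
python3 -m handwheel '[[0,-0.01,0,0],[0,-0.02,0,0],[0,-0.02,0,0]]'; python3 -m handwheel '[[0,0,0,0],[0,0,0,0],[0,0,0,0],[0,0,0,0],[0,0,0,0],[0,0,0,0],[0,0,0,0],[0,0,0,0],[0,0,0,0],[0,0,0,0],[0,0,0,0],[0,0,0,0]]' 0 25; python3 -m handwheel '[[0,0,-0.03,0],[0,0,-0.08,0],[0,0,-0.15,0],[0,0,-0.22,0],[0,0,-0.28,0],[0,0,-0.32,0],[0,0,-0.335,0],[0,0,-0.34,0],[0,0,-0.34,0],[0,0,-0.34,0]]'; python3 -c "
from h import *
plan(.597,.222,.0325)"
```

```text
time: 32.88
position: [0.4262, 0.1719, 0.0266]
tool_rot: [0.707, 0.707, -0.0, -0.0]
ft_force: [-0.3, -1.0, -0.4]
grip_width: 0.0871
grip_force: 0.0
time: 33.88
position: [0.4272, 0.1719, 0.0259]
tool_rot: [0.707, 0.707, 0.0, 0.0]
ft_force: [0.1, -0.0, -0.7]
grip_width: 0.0274
grip_force: 25.0
time: 34.72
position: [0.4264, 0.1718, 0.1275]
tool_rot: [0.707, 0.707, -0.001, -0.0]
ft_force: [0.1, -0.1, -0.8]
grip_width: 0.0271
grip_force: 25.0
row [0.168 0.569 0.316] turn -0.0001 rows>= 4.8 t 34.7167
```

```bash
python3 -m handwheel '[[0.01,0.04,0,0],[0.03,0.12,0,0],[0.06,0.21,0,0],[0.09,0.3,0,0],[0.115,0.39,0,0],[0.14,0.47,0,0],[0.16,0.54,0,0],[0.168,0.569,0,0],[0.168,0.569,0,0],[0.168,0.569,0.06,0],[0.168,0.569,0.12,0],[0.168,0.569,0.18,0],[0.168,0.569,0.23,0],[0.168,0.569,0.26,0],[0.168,0.569,0.28,0],[0.168,0.569,0.295,0],[0.168,0.569,0.305,0],[0.168,0.569,0.312,0],[0.168,0.569,0.315,0],[0.168,0.569,0.315,0]]'; python3 -c "
from h import *
plan(.597,.222,.0303)"
```

```text
time: 36.38
position: [0.5979, 0.2223, 0.0339]
tool_rot: [0.707, 0.707, 0.0, 0.0]
ft_force: [0.0, -0.1, -1.5]
grip_width: 0.0276
grip_force: 25.0
row [-0.001 -0.003  0.012] turn -0.0 rows>= 0.1 t 36.3833
```

Lower, release, rise, then swing the arm back clear of the trays.

```bash
python3 -m handwheel '[[0,0,0.003,0],[0,0,0.006,0],[0,0,0.009,0],[0,0,0.012,0],[0,0,0.012,0]]'; python3 -m handwheel '[[0,0,0,0],[0,0,0,0],[0,0,0,0],[0,0,0,0],[0,0,0,0],[0,0,0,0],[0,0,-0.03,0],[0,0,-0.08,0],[0,0,-0.15,0],[0,0,-0.24,0],[0,0,-0.33,0],[0,0,-0.42,0],[0,0,-0.5,0],[0,0,-0.55,0],[0,0,-0.55,0]]' 100;
python3 -m handwheel '[[0,-0.04,0,0],[0,-0.12,0,0],[0,-0.22,0,0],[0,-0.32,0,0],[0,-0.42,0,0],[0,-0.5,0,0],[0,-0.56,0,0],[0,-0.6,0,0],[0,-0.62,0,0],[0,-0.62,0,0],[0,-0.62,0,0]]'
python3 - <<'E'
from h import *
pics={c:vision.camera(c) for c in('top','scene')}
for c in pics: cv2.imwrite(f'pics/{c}9.png',pics[c]['frame'][:,:,::-1])
cv2.imwrite('pics/crop9.png',np.vstack([cv2.resize(pics['scene']['frame'][140:340,190:450],(700,538)) ])[:,:,::-1])
for n in SH:
    if n[:3] in('gel','mug'): continue
    try: locate(n,pics=pics,z0=0 if 'tray' in n or 'pvc' in n else .004)
    except Exception as e: print(n,e)
E
```

```text
time: 36.8
position: [0.5978, 0.2222, 0.03]
tool_rot: [0.707, 0.707, 0.0, 0.0]
ft_force: [-0.2, -0.3, 0.4]
grip_width: 0.0273
grip_force: 25.0
time: 38.05
position: [0.6002, 0.2228, 0.1999]
tool_rot: [0.707, 0.707, 0.004, 0.003]
ft_force: [0.8, -0.0, -0.8]
grip_width: 0.087
grip_force: 0.0
time: 38.97
position: [0.4128, 0.2224, 0.1949]
tool_rot: [0.707, 0.707, 0.001, 0.0]
ft_force: [0.7, 0.6, 0.7]
grip_width: 0.0869
grip_force: 0.0
steel_pipe_mid ([0.6022, 0.1445, 0.4631], np.float64(0.92)) ([0.6004, 0.144, 0.1635], np.float64(0.96)) ([0.6044, 0.1426, 0.3419], np.float64(0.95)) [('top', 0.7), ('scene', 0.8)]
copper_pipe_mid ([0.6169, -0.1619, 0.0785], np.float64(0.89)) ([0.6162, -0.1625, 0.1022], np.float64(0.96)) ([0.6195, -0.1611, 0.0037], np.float64(0.88)) [('top', 0.59), ('scene', 0.93)]
pvc_pipe_mid ([0.4361, -0.0673, 0.2106], np.float64(0.86)) ([0.4349, -0.0682, 0.1506], np.float64(0.87)) ([0.4386, -0.0665, -0.0867], np.float64(0.9)) [('top', 0.74), ('scene', 0.75)]
red_probe_mid ([0.5995, 0.2235, 0.0582], np.float64(0.85)) ([0.597, 0.2214, 0.1488], np.float64(0.88)) ([0.5999, 0.2255, 0.0845], np.float64(0.88)) [('top', 0.42), ('scene', 0.5)]
green_probe_mid ([0.6295, -0.2409, -0.0983], np.float64(0.87)) ([0.6285, -0.2421, -0.069], np.float64(0.92)) ([0.6315, -0.2408, 0.0018], np.float64(0.91)) [('top', 0.72), ('scene', 0.47)]
cal_block_mid ([0.4342, -0.0661, 0.4609], np.float64(0.38)) ([0.4342, -0.0661, 0.4609], np.float64(0.76)) ([0.429, -0.0571, -0.4], np.float64(-0.0)) [('top', 0.71), ('scene', 0.65)]
blue_tray ([0.6028, 0.1432, 0.0346], np.float64(0.89)) ([0.6015, 0.1438, 0.0384], np.float64(0.98)) ([0.6063, 0.1425, 0.0153], np.float64(0.86)) [('top', 0.82), ('scene', 0.97)]
yellow_tray ([0.6196, -0.1635, 0.1442], np.float64(0.88)) ([0.6164, -0.1629, 0.1457], np.float64(0.95)) ([0.6229, -0.1631, 0.1348], np.float64(0.87)) [('top', 0.68), ('scene', 0.76)]
```

View pics/top9.png

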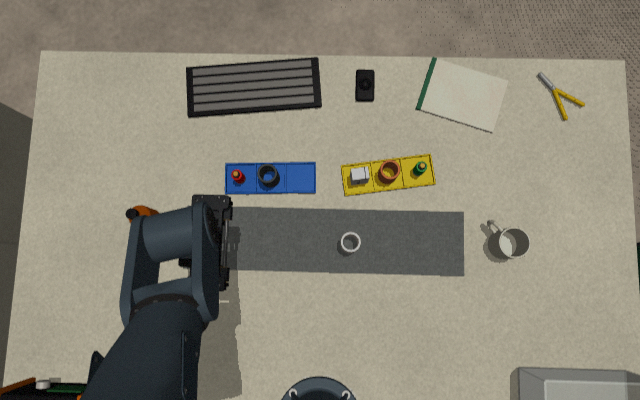

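View pics/crop9.png

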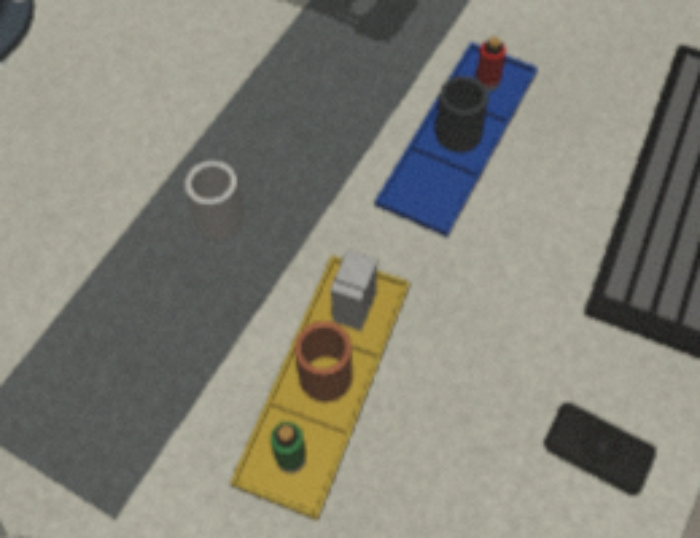

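Both kits are complete and upright: in the top view red is at (237,176) and steel at (268,176), with the block at (360,175), copper (389,172) and green (420,169). The PVC pipe, bottle and mug are where they started.

```bash
python3 -c "
from rig import job
print(job.hand_in())"
```

```text
the job is handed in; nothing more can be done
None
```

I handed the job in with both kits made up and the white pipe, bottle and mug left in place; the final camera views showed every piece upright in its compartment, but hand-in returned no verdict.

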